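# Stack a soil specimen and its load in the soaking cell

## Task

Build up the swelling test in the soaking-cell base: lay the porous stone in its recess, then on that the ring that is filled with soil, then the perforated steel plate, and last, on top, the larger of the two brass weights. Set each part down gently, without dropping it, flat and centred on the one below; leave the empty ring, the smaller weight and the bowl where they are.

Things in the scene. Friction and masses are not known exactly. Their poses are not given: they have to be found in the camera images.
- cell: soaking-cell base, fixed: dark steel disc 112 mm across with a raised bright ring on top that bounds a shallow round recess, and a brass drain nipple on its side (to 68 mm from the axis, along its +x). Origin on the axis at the underside, z up. Recess floor 8 mm above the origin; recess 82 mm across, its rim stands 3 mm above that floor. It is at the left or right end of the work area.
- porous_stone: porous stone, a plain rough grey disc 64 mm across and 14 mm thick (the widest of the loose discs), lying flat. Origin at the centre of its underside, z up. About 0.08 kg.
- filled_ring: steel sample ring packed level with brown soil (a solid rigid piece), 49 mm across and 28 mm high, standing upright. Origin at the centre of its underside, z up. About 0.21 kg.
- loading_plate: perforated loading plate, a smooth pale steel disc 50 mm across and 12 mm thick with a pattern of small dark holes in its top, lying flat. Origin at the centre of its underside, z up. About 0.12 kg.
- large_weight: the larger brass test weight, a cylinder 30 mm across with a narrower neck and knob on top, 34 mm high in all, standing upright. Grip the cylinder, whose sides are upright over the lower 15 mm at least. Origin at the centre of its underside, z up. About 0.2 kg.
- small_weight: the smaller brass test weight, same shape, 24 mm across and 28 mm high; bystander, to be left alone. Origin at the centre of its underside.
- empty_ring: empty steel mould ring, open through the middle, 51 mm across and 30 mm high; bystander, to be left alone. Origin at the centre of its underside.
- bowl: brown and white porcelain bowl, 94 mm across the rim and 55 mm high; bystander, to be left alone. Origin at the centre of its underside.
Not all that is in view belongs to the job. Leave any turquoise look-alike of the porous_stone alone.

How it is judged:
On the way, in this order (a step that is already met when the one before it is completed fails the run):
1. the porous stone lies flat in the recess of the cell base (horizontal distance between porous_stone and cell below 0.01 m and z of porous_stone in the frame of cell between 0.005 and 0.011 m and angle between porous_stone's own z axis and vertical below 0.08 rad), for 0.2 s.
2. the filled ring stands centred on the stone (horizontal distance between filled_ring and porous_stone below 0.01 m and z of filled_ring in the frame of porous_stone between 0.011 and 0.017 m and angle between filled_ring's own z axis and vertical below 0.08 rad), for 0.2 s.
3. the perforated plate lies centred on the filled ring (horizontal distance between loading_plate and filled_ring below 0.01 m and z of loading_plate in the frame of filled_ring between 0.025 and 0.031 m and angle between loading_plate's own z axis and vertical below 0.08 rad), for 0.2 s.
4. the larger brass weight stands centred on the plate (horizontal distance between large_weight and loading_plate below 0.01 m and z of large_weight in the frame of loading_plate between 0.009 and 0.015 m and angle between large_weight's own z axis and vertical below 0.08 rad), for 0.2 s.
At the end, for the whole second after the job is handed in: Stone in the recess, then filled ring, plate, larger weight: each within 10 mm of the axis of the part below and 3 mm of its surface, tilted under 0.08 rad, released, at rest. Smaller weight, empty ring and bowl within 15 mm of where they stood (all of step 1 and all of step 2 and all of step 3 and all of step 4 and linear speed of each of porous_stone, filled_ring, loading_plate, large_weight below 0.02 m/s and angular speed of each of porous_stone, filled_ring, loading_plate, large_weight below 0.2 rad/s and contact force between each of porous_stone, filled_ring, loading_plate, large_weight and the fingers below 0.05 N and distance of each of small_weight, empty_ring, bowl from where it was at the start of the episode below 0.015 m); the robot touches nothing.
It fails at once if the smaller weight, the empty ring or the bowl is moved more than 15 mm (distance of any of small_weight, empty_ring, bowl from where it was at the start of the episode above 0.015 m).
It fails at once if a part is dropped or thrown (faster than 0.5 m/s while out of the fingers) ((linear speed of porous_stone above 0.5 m/s and contact force between porous_stone and the fingers below 0.05 N) or (linear speed of filled_ring above 0.5 m/s and contact force between filled_ring and the fingers below 0.05 N) or (linear speed of loading_plate above 0.5 m/s and contact force between loading_plate and the fingers below 0.05 N) or (linear speed of large_weight above 0.5 m/s and contact force between large_weight and the fingers below 0.05 N)).
It also fails if it takes over 112 s, if anything falls off the work surface, if the arm or the gripper's body presses on something with over 40 N, if the wrist force passes 120 N, or if a joint passes its speed limit or range.

## Robot

A 7-joint arm with a two-finger parallel gripper is mounted at the origin on a cart in front of the work surface, level with it; the furniture and walls round the work are solid. World frame = base frame: x ahead of the robot, y to its left, z up, the work surface at z = 0. Lengths are in m, angles in rad, forces in N, time in s.
With the tool pointing down it reaches from about 0.425 to 0.925 m from the base axis. Payload 6.8 kg.
Tool frame: the origin (TCP) lies at the very end of the fingers, on their centre line; the grasp point (between the pads) lies 19 mm behind it (arm.grip_point_offset is the distance from the TCP to the grasp point, in m); z points along the fingers, y is the line along which they close (so a half turn about z gives the same grasp; the last joint's range is limited). The gripper opens to 88 mm and grips with 3 to 60 N. Pads are 20 mm wide; open, the fingers measure 115 mm over their backs; the gripper's body (75 mm by 178 mm) begins 61 mm behind the grasp point.
Start: joints at [-1.3, 0.477, 0.022, 1.555, -0.011, 1.109, -0.083], TCP at [0.25, 0.627, 0.223] pointing down, gripper open.
Joint ranges: [-2.96, 2.96], [-0.34, 2.1], [-1.41, 1.46], [0.24, 2.44], [-1.37, 4.51], [0.17, 1.92], [-2.96, 2.96]. Speed limits (rad/s): [2.39, 2.39, 3.14, 3.14, 3.14, 3.14, 3.14].

## Interface

Orientations are given as a 3x3 rotation matrix whose columns are the frame's x, y, z axes.
In Python, from station import arm, optics, job gives the robot as it stands. Calls block until the motion is done:
- arm.movep(position, orientation): joint-space move of the TCP to a pose.
- arm.move_straight(position, rot=None, feed=0.15, f_stop=None): straight line of the TCP; rot=None keeps the orientation; feed is the mean speed in m/s. With f_stop (N) it stops when the force on the tool has changed by that much, and returns True; else False.
- arm.goto_joints(angles): joint-space move.
- arm.grip(opening, squeeze=None): opening from 0.0 (shut) to 1.0 (fully open); squeeze is the grip in N (None keeps the last); returns when the fingers have stopped.
- arm.sleep(seconds).
- arm.ik(position, orientation): joint angles nearest the present ones, or None.
- optics.camera(name): name is "scene" or "top"; returns (picture, depth): 384x512x3 uint8, red, green, blue; 384x512 float32, m along the optical axis (not along the pixel's ray), 0 where there is no reading.
- optics.camera_info(name): a dict with "fx", "fy", "cx", "cy" (pixels), "world_from_camera" (4x4, takes a point from camera to world coordinates). Camera axes: x right, y down, z forward; pixel columns grow to the right and rows downward; lengths in m; the calibration is good to about 2 mm. A picture is of the moment at which its call begins. camera_info takes no time and is no camera call.
A pose or a line that the arm cannot do raises arm.Unreachable and nothing moves.
- job.job_done(): hands the job in; it is judged then, once.
Trained networks look in the newest picture that a camera, given by its name, has taken for a name from the list of things; names that differ only in an ending like _2 or _b are one class to them, and where a whole thing is asked for, a point or a joint stands for the part that bears it (a point fixed in the world has none). Each returns a list of dicts, best first, with "score" (0 to 1); they miss things now and then, are a little off and sometimes report something else, mostly with a low value. They report only what shows in the picture. A call takes as long as a camera call. They do not tell look-alikes from the thing itself.
- optics.recognise(target, camera): "location" ([column, row] in pixels, amid what is visible of it).
Readings, each from a call of its own:
- arm.current_time_s(): time.
- arm.current_qpos(): joint angles.
- arm.current_qd(): joint speeds.
- arm.current_effort(): joint torques, N m.
- arm.current_ee_pos(): TCP position.
- arm.current_ee_rot(): TCP orientation.
- arm.current_contact_force(): force on the tool from outside, world axes, zero at the start.
- arm.current_ft_torque(): the same for the moment, N m.
- arm.current_grip_width(): opening from 0.0 (shut) to 1.0 (fully open).
- arm.current_grasp_force(): force on a finger pad.
Only numpy, scipy, OpenCV 4.12 (cv2) and the standard library are available. Lean on these libraries where they do the work, as an engineer would, in place of code of your own. Each camera call takes 0.05 s, during which the arm holds its last target. There are 200 camera calls.

## Working session

There is one attempt and no reset: what is moved stays moved. The work goes in short steps, each a Python script; the robot and the scene stay as the last script left them, time stands still between calls to the robot, and variables do not carry over. Pictures are saved under pics/ and viewed, at most 14 in all, crops included, and the job is handed in when it is done.

```bash
mkdir -p pics; ls; python3 - <<'E'
from station import arm, optics, job
import cv2,numpy as np
for c in ("scene","top"):
    im,d=optics.camera(c); cv2.imwrite(f"pics/{c}0.png",im[...,::-1]); np.savez(f"{c}0.npz",im=im,d=d)
    i=optics.camera_info(c); print(c,i["fx"],i["cx"],i["cy"],np.round(i["world_from_camera"],3).tolist())
    for n in "cell porous_stone filled_ring loading_plate large_weight small_weight empty_ring bowl".split():
        print(n,[(np.round(r["location"]).tolist(),round(r["score"],2)) for r in optics.recognise(n,c)][:4])
print(arm.current_time_s(),arm.current_ee_rot())
E
```

```text
pics
scene 350.88512894395393 255.29074280683463 188.15189446391335 [[0.518, -0.503, 0.692, -0.065], [-0.855, -0.295, 0.426, -0.338], [-0.011, -0.812, -0.583, 0.576], [0.0, 0.0, 0.0, 1.0]]
cell [([321.0, 236.0], 0.94)]
porous_stone [([270.0, 206.0], 0.94), ([405.0, 208.0], 0.87), ([250.0, 177.0], 0.66)]
filled_ring [([204.0, 217.0], 0.78)]
loading_plate [([205.0, 180.0], 0.7)]
large_weight [([234.0, 194.0], 0.59), ([167.0, 207.0], 0.42)]
small_weight [([250.0, 236.0], 0.55)]
empty_ring [([234.0, 192.0], 0.71)]
bowl [([140.0, 170.0], 0.61)]
top 361.6235256404123 258.98771484085097 183.70239312826624 [[-0.002, -0.986, 0.165, 0.421], [-1.0, -0.001, -0.017, 0.059], [0.016, -0.165, -0.986, 0.962], [0.0, 0.0, 0.0, 1.0]]
cell [([331.0, 208.0], 0.67)]
porous_stone [([385.0, 134.0], 0.93), ([227.0, 157.0], 0.86), ([274.0, 186.0], 0.62)]
filled_ring [([230.0, 242.0], 0.69)]
loading_plate []
large_weight [([273.0, 189.0], 0.31)]
small_weight [([276.0, 236.0], 0.41)]
empty_ring [([230.0, 189.0], 0.55)]
bowl [([118.0, 219.0], 0.87)]
0.9 [[-9.29127162e-01  3.69760350e-01  6.71950387e-06]
 [ 3.69760349e-01  9.29127161e-01  4.31650149e-05]
 [ 9.71743744e-06  4.25903939e-05 -9.99999999e-01]]
```

View pics/scene0.png

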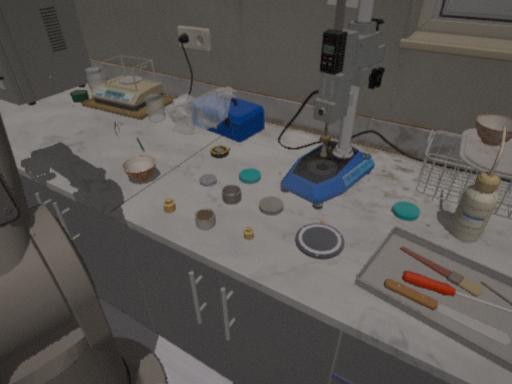

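View pics/top0.png

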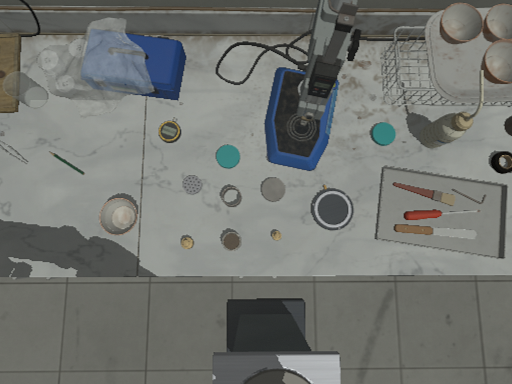

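The scene picture shows the cell at (320,240), with the clutter around it. In the top picture:
- **Stone:** grey disc at (273,188). The discs at (228,156) and (383,133) are turquoise look-alikes, so not these.
- **Rings:** (231,240) looks filled with brown and (230,194) looks open.
- **Plate:** the holed disc at (192,184).
- **Weights:** (187,242) or (276,235). I'll compare their sizes in a crop and by depth.

```bash
cat > h.py <<'E'
import numpy as np, cv2
from station import arm, optics, job
def cloud(d,c):
    i=optics.camera_info(c); v,u=np.indices(d.shape); 
    p=np.stack([(u-i["cx"])/i["fx"]*d,(v-i["cy"])/i["fy"]*d,d],-1)
    T=np.array(i["world_from_camera"]); w=p@T[:3,:3].T+T[:3,3]; w[d<=0]=np.nan
    return w
E
python3 - <<'E'
from h import *
t=np.load("top0.npz");s=np.load("scene0.npz")
a=cv2.resize(t["im"][140:270,150:370],None,fx=3.6,fy=3.6,interpolation=cv2.INTER_CUBIC)[...,::-1]
cv2.imwrite("pics/topcrop.png",a)
b=cv2.resize(s["im"][160:260,150:350],None,fx=4,fy=4,interpolation=cv2.INTER_CUBIC)[...,::-1]
cv2.imwrite("pics/scenecrop.png",b)
w=cloud(t["d"],"top")
for n,(u,v),r in [("stone",(273,188),18),("ring",(231,240),17),("plate",(192,184),16),("w1",(187,242),11),("w2",(276,235),11),("empty",(230,194),15),("cell",(332,209),26),("bowl",(119,215),24)]:
    q=w[v-r:v+r+1,u-r:u+r+1].reshape(-1,3); z=q[:,2]; bg=np.nanpercentile(z,5)
    m=z>0.004; p=q[m]; zz=np.nanpercentile(p[:,2],95)
    top=p[p[:,2]>zz-0.004]
    print(n,"bg",bg.round(4),"zmax",zz.round(4),"n",len(p),"mean",p.mean(0).round(4),"ext",np.ptp(p,axis=0).round(3),"top ctr",((top.min(0)+top.max(0))/2).round(4),top.mean(0).round(4),np.ptp(top,axis=0).round(3))
E
```

```text
stone bg -0.0008 zmax 0.0183 n 542 mean [0.5662 0.0066 0.0138] ext [0.098 0.097 0.017] top ctr [0.5655 0.0068 0.0176] [0.5657 0.0064 0.0162] [0.059 0.061 0.007]
ring bg -0.0011 zmax 0.0326 n 362 mean [0.4305 0.115  0.0251] ext [0.088 0.089 0.031] top ctr [0.4294 0.1155 0.0317] [0.429  0.1151 0.0306] [0.045 0.049 0.006]
plate bg -0.0009 zmax 0.0162 n 351 mean [0.5787 0.2212 0.0119] ext [0.087 0.087 0.015] top ctr [0.579  0.2227 0.0154] [0.5783 0.2225 0.0142] [0.049 0.048 0.006]
w1 bg -0.0006 zmax 0.0354 n 147 mean [0.4253 0.2277 0.0216] ext [0.057 0.053 0.032] top ctr [0.4258 0.2303 0.0341] [0.4257 0.2297 0.0344] [0.012 0.016 0.005]
w2 bg -0.001 zmax 0.0292 n 119 mean [ 0.4452 -0.0012  0.015 ] ext [0.057 0.058 0.03 ] top ctr [ 0.4443 -0.0005  0.03  ] [ 4.442e-01 -2.000e-04  2.890e-02] [0.01  0.01  0.007]
empty bg -0.0009 zmax 0.0337 n 207 mean [0.5486 0.1182 0.0182] ext [0.081 0.079 0.032] top ctr [0.5459 0.1167 0.0328] [0.545  0.1169 0.0322] [0.05  0.049 0.006]
cell bg -0.0004 zmax 0.0137 n 1516 mean [ 0.5136 -0.15    0.0098] ext [0.139 0.142 0.013] top ctr [ 0.5158 -0.1497  0.0136] [ 0.5137 -0.1496  0.0116] [0.112 0.11  0.008]
bowl bg -0.0009 zmax 0.0563 n 1219 mean [0.4939 0.4049 0.0281] ext [0.126 0.13  0.056] top ctr [0.4915 0.3956 0.0562] [0.4912 0.4013 0.0558] [0.09  0.093 0.007]
```

View pics/topcrop.png

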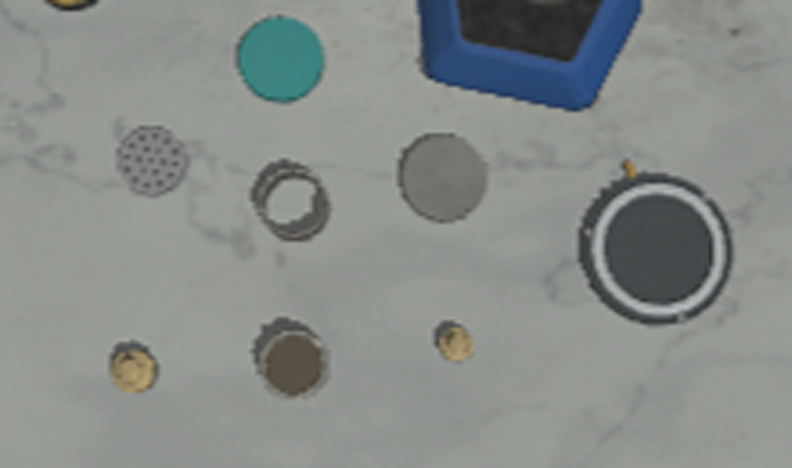

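View pics/scenecrop.png

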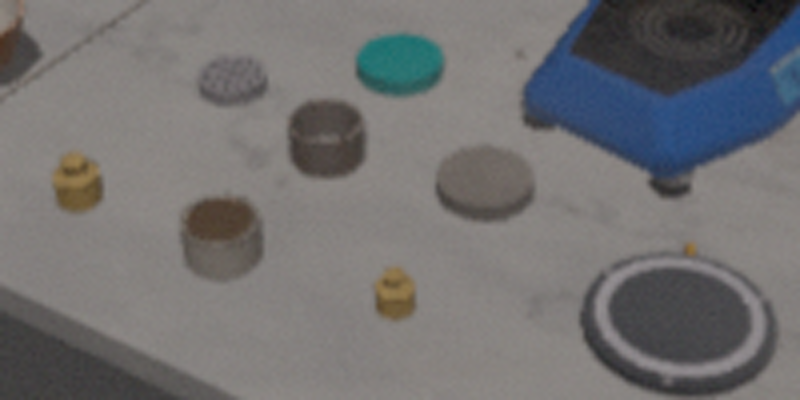

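The crops settle the identities:
- **Filled ring:** the brown-filled one, at crop px (295,363) in the top view.
- **Empty ring:** open, at crop px (292,200).
- **Large weight:** the left one, at crop px (133,370). It is 35 mm tall and the right one is 29 mm.
- **Stone:** the grey disc, at crop px (443,178).

I'll start with the stone.

```bash
cat >> h.py <<'E'
R=np.array([[-1.,0,0],[0,1,0],[0,0,-1]])
ZT=0.16
def pick(x,y,z,sq):
    arm.grip(1.0)
    arm.movep([x,y,ZT],R)
    arm.move_straight([x,y,z+0.03],feed=0.15); arm.move_straight([x,y,z],feed=0.04)
    arm.grip(0.0,sq); print("width mm",arm.current_grip_width()*88,"F",arm.current_grasp_force())
    arm.move_straight([x,y,z+0.01],feed=0.03); arm.move_straight([x,y,ZT],feed=0.15)
    print("lifted width",arm.current_grip_width()*88,"F",arm.current_grasp_force(),"t",arm.current_time_s())
def place(x,y,z):
    """z: expected TCP height at touchdown"""
    arm.move_straight([x,y,ZT],feed=0.15)
    arm.move_straight([x,y,z+0.015],feed=0.1)
    hit=arm.move_straight([x,y,z-0.004],feed=0.012,f_stop=3.)
    print("hit",hit,"dz",arm.current_ee_pos()[2]-z,"f",arm.current_contact_force())
    arm.sleep(0.2); arm.grip(1.0); arm.sleep(0.2)
    p=arm.current_ee_pos(); arm.move_straight([p[0],p[1],p[2]+0.05],feed=0.06)
    arm.move_straight([p[0],p[1],max(ZT,p[2]+.05)],feed=0.15)
def look(name,x,y,r,zmin,zmax):
    """centre of what lies between zmin and zmax within r of x,y"""
    im,d=optics.camera("top"); cv2.imwrite(f"pics/{name}.png",im[...,::-1]); np.savez(name+".npz",im=im,d=d)
    w=cloud(d,"top"); m=(np.hypot(w[...,0]-x,w[...,1]-y)<r)&(w[...,2]>zmin)&(w[...,2]<zmax); p=w[m]
    c=(p[:,:2].min(0)+p[:,:2].max(0))/2 if len(p) else None
    print(name,len(p),"ctr",c,"mean",p.mean(0).round(4),"std z",p[:,2].std().round(4),"t",arm.current_time_s()); return p
E
python3 - <<'E'
from h import *
w=cloud(np.load("top0.npz")["d"],"top"); m=(np.hypot(w[...,0]-.514,w[...,1]+.15)<.055)&(w[...,2]>.004); print("cell",w[m].mean(0))
pick(.5657,.0066,.006,20.)
place(.5137,-.1496,.014)
arm.movep([.4257,.11,ZT+.05],R)
look("p1",.5137,-.1496,.05,.0175,.04)
E
```

```text
cell [ 0.51335869 -0.14989731  0.01036677]
width mm 63.353470102711015 F 20.00030368566513
lifted width 63.08886146131824 F 19.999779760837555 t 7.575
hit True dz 0.00014555758493305267 f [-0.36856553  0.34980681  4.11429298]
p1 467 ctr [ 0.51710642 -0.14643136] mean [ 0.5136 -0.1465  0.0234] std z 0.0018 t 15.3
```

```bash
python3 - <<'E'
from h import *
im=cv2.imread("pics/p1.png"); cv2.imwrite("pics/p1c.png",cv2.resize(im[170:250,290:380],None,fx=6,fy=6,interpolation=cv2.INTER_CUBIC))
E
```

```text
(no output)
```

View pics/p1c.png

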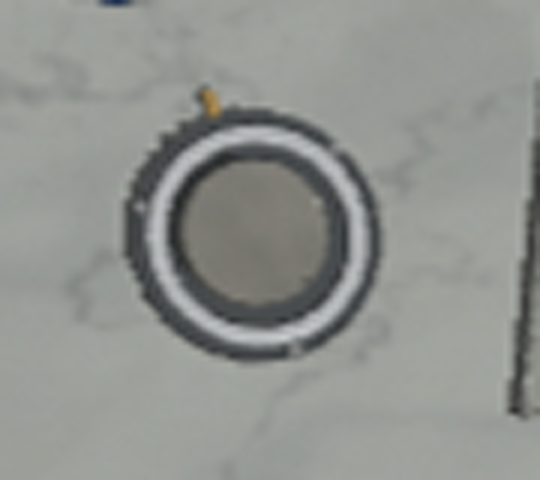

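The stone (crop px 255,232) lies within about 2 mm of the middle of the ring (258,235). Next are the filled ring and the plate.

```bash
python3 - <<'E'
from h import *
pick(.4292,.1153,.008,25.)
place(.5137,-.1490,.030)
arm.movep([.5785,.2225,ZT+.03],R)
look("p2",.5137,-.149,.05,.042,.07)
im=cv2.imread("pics/p2.png"); cv2.imwrite("pics/p2c.png",cv2.resize(im[170:250,290:380],None,fx=6,fy=6,interpolation=cv2.INTER_CUBIC))
E
```

```text
width mm 48.35857791904742 F 24.99476362401765
lifted width 47.969023783452954 F 24.97072883364126 t 19.9833
hit True dz 3.524514600899975e-05 f [-0.36069455 -0.38064197  4.59391476]
p2 303 ctr [ 0.513827   -0.14641164] mean [ 0.5141 -0.1456  0.0517] std z 0.0019 t 28.7333
```

View pics/p2c.png

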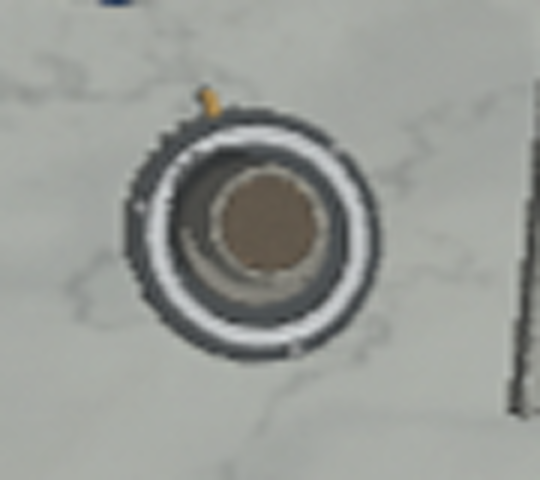

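The filled ring (crop px 269,219) stands upright on the stone. The depth data put it within 1 mm of the stone's axis, so the visible offset is parallax.

```bash
python3 - <<'E'
from h import *
pick(.5785,.2225,.004,20.)
place(.5137,-.1490,.054)
arm.movep([.4257,.2300,ZT+.03],R)
look("p3",.5137,-.149,.05,.057,.09)
im=cv2.imread("pics/p3.png"); cv2.imwrite("pics/p3c.png",cv2.resize(im[170:250,290:380],None,fx=6,fy=6,interpolation=cv2.INTER_CUBIC))
E
```

```text
width mm 49.28251610822977 F 20.000148117542267
lifted width 49.54089668846935 F 19.999609887599945 t 33.3833
hit True dz 0.00047185592420460193 f [-0.35392997  0.82970821  4.81306831]
p3 318 ctr [ 0.51402975 -0.14569577] mean [ 0.5141 -0.1456  0.064 ] std z 0.0018 t 42.3917
```

View pics/p3c.png

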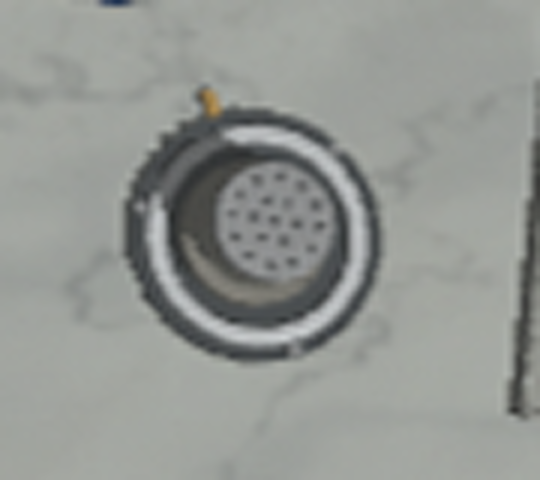

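The plate (crop px 275,220) lies flat and coincides with the ring. The weight is next.

```bash
python3 - <<'E'
from h import *
pick(.4257,.2300,.004,20.)
place(.5137,-.1490,.066)
arm.movep([.45,.11,ZT+.08],R)
look("p4",.5137,-.149,.05,.068,.12)
look("p4k",.5137,-.149,.05,.09,.12)
im=cv2.imread("pics/p4.png"); cv2.imwrite("pics/p4c.png",cv2.resize(im[140:270,150:370],None,fx=3.6,fy=3.6,interpolation=cv2.INTER_CUBIC))
s,_=optics.camera("scene"); cv2.imwrite("pics/s4c.png",cv2.resize(s[160:270,150:360,::-1],None,fx=3.8,fy=3.8,interpolation=cv2.INTER_CUBIC))
E
```

```text
width mm 29.55429303282338 F 19.99878012881709
lifted width 29.2758199697289 F 19.995618501679928 t 47.2917
hit True dz 0.0004561276894091554 f [-0.59187091 -0.038124    5.48694471]
p4 136 ctr [ 0.5124402  -0.14503777] mean [ 0.513  -0.1438  0.0874] std z 0.0073 t 56.0583
p4k 39 ctr [ 0.51417495 -0.14665859] mean [ 0.514  -0.1462  0.0969] std z 0.0017 t 56.1083
```

View pics/p4c.png

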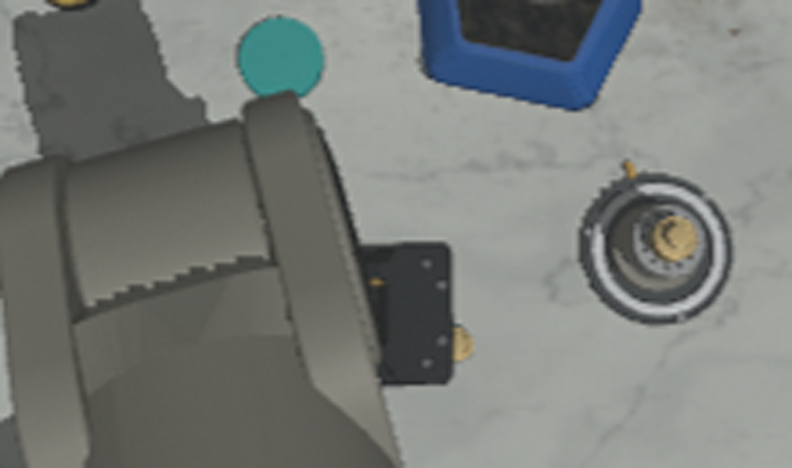

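View pics/s4c.png

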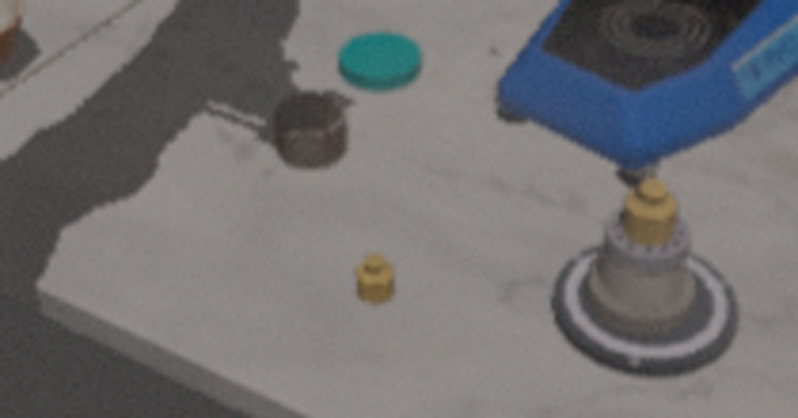

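The weight's knob (scene crop px 652,190) is at (0.514, -0.146), on the stack's axis. The whole stack is upright, and the small weight (375,280) and empty ring (310,130) are still in place.

```bash
python3 -c "
from station import job; print(job.job_done())"
```

```text
the job is handed in; nothing more can be done
None
```

I've handed the job in: stone, filled ring, perforated plate and larger weight are stacked in the cell, each measuring about 3 mm or less off the axis of the part below, after about 56 of the 112 s. No verdict came back.

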